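# Calibrate the counting scale

### The arm

A 7-joint arm with a two-finger parallel gripper is mounted at the origin on the work surface; the furniture and walls round the work are solid. World frame = base frame: x ahead of the robot, y to its left, z up, the work surface at z = 0. Lengths are in mm, angles in rad, forces in N, time in s.
With the tool pointing down it reaches from about 400 to 875 mm from the base axis. Payload 6.5 kg.
Tool frame: the origin (TCP) lies at the very end of the fingers, on their centre line; the grasp point (between the pads) lies 19 mm behind it; x points along the fingers, y is the direction in which the jaws open and shut, and the axes are right-handed (so a half turn about x gives the same grasp; the last joint's range is limited). The gripper opens to 85 mm and grips with 20 to 120 N. Pads are 22 mm wide; open, the fingers measure 114 mm over their backs; the gripper's body (76 mm by 85 mm) begins 54 mm behind the grasp point. The pads swing forward as they close: fully open they stand 13 mm farther back than shut.
Start: joints at [1.125, 0.536, -0.004, 1.538, 0.003, 1.067, -0.071], TCP at [240.973, -603.674, 231.29] pointing down, gripper open.
Joint ranges: [-2.7, 2.7], [-0.37, 2.16], [-1.27, 1.26], [0.24, 2.4], [-1.31, 4.45], [0.19, 1.91], [-2.76, 2.76]. Speed limits (rad/s): [2.39, 2.39, 3.14, 3.14, 3.14, 3.14, 3.14].

### API

Orientations are given as [roll, pitch, yaw] about the fixed x, y, z axes, in that order (R = Rz(yaw) Ry(pitch) Rx(roll)).
In Python, from cell import state, imaging, order, models gives the robot as it stands.
- The arm moves only by the tool servo_tool, never from a script. Its argument "deltas" is text: rows parted by semicolons, each of 4 numbers parted by spaces: the shift along the tool's x, y, z in mm, then the turn about the tool's x in degrees. In form: tx ty tz roll; .... A call has 1 to 8 rows; each row is the pose to reach, as a shift and turn from the pose measured when the call began, along the tool's axes at that moment; what a row does not reach only later rows make up. A row lasts 1/10 s, in which the tool goes at most 50 mm and 8.59 degrees, less where a joint would pass 70% of its speed; a pose out of reach is approached as far as the arm can. A call with a gripper value outside its range is refused whole. "jaw" is the gripper's target within -1 to 1 (fully open at 1, half-way at 0, shut at -1), set as the call begins (left out, the last holds). The fingers move at their own pace and stop on an object; "squeeze" is the grip in N (left out, the last holds). Time passes only in rows, so rows that repeat a pose let the fingers close. It gives the time, the measured TCP pose, the force and the opening at its end, in the units of the state.
- state(): the state, without advancing time (a new reading comes with each control period).
- imaging.capture(name): name is "scene" or "top"; returns a dict with "frame" (400x640x3 uint8, red, green, blue), "camera_matrix" (3x3 intrinsics, pixels), "k1" (the pictures are not rectified: a ray, as slopes to the right and down, at radius r is drawn at 1 + k1 r^2 times it, then the intrinsics apply), "world_to_cam" (4x4, takes a point from world to camera coordinates). Camera axes: x right, y down, z forward; pixel columns grow to the right and rows downward; lengths in mm; the calibration is good to about 2 mm. A picture is of the moment at which its call begins. There is no depth.
- order.finish_job(): hands the job in, once; it reports no verdict.
Trained networks look in a picture, given as the dict that the camera call returned (one of the last four; its "shot" number tells which), for a name from the list of things; names that differ only in an ending like _2 or _b are one class to them, and where a whole thing is asked for, a point or a joint stands for the part that bears it (a point fixed in the world has none). Each returns a list of dicts, best first, with "p" (0 to 1); they miss things now and then, are a little off and sometimes report something else, mostly with a low value. They report only what shows in the picture. A call takes as long as a camera call. They do not tell look-alikes from the thing itself.
- models.regions_of(picture, target): "pixels" (400x640 bool, what is visible of it).
- models.pinpoint(picture, target): "location" ([x, y, z] in mm, in world coordinates, good to about 4 mm: a listed point, or the origin of a listed thing).
The state is a dict: "time_s": time; "qpos": joint angles; "qd": joint speeds; "effort": joint torques, N m; "position": TCP position; "ee_rot": TCP orientation; "wrist_force": force on the tool from outside, world axes, zero at the start; "wrist_torque": the same for the moment, N m; "opening": opening from 0.0 (shut) to 1.0 (fully open).
Only numpy, scipy, OpenCV 4.12 (cv2) and the standard library are available. Lean on these libraries where they do the work, as an engineer would, in place of code of your own. Each camera call takes 0.05 s, during which the arm holds its last target.

### The job

Calibrate the screw-counting scale: take the larger brass check weight from the wooden block and set it down gently and upright on the scale's pan, inside the engraved ring, and let go of it. Then take the yellow-handled precision screwdriver out of its stand, reach its thin blade down through the steel-rimmed service hole in the scale's console and push the recessed red calibration button inside fully down, without forcing it. Finish while still gripping the screwdriver and holding the button down, with the weight standing on the pan; do not disturb the small weight, the keypad phone or the round dish.

Things in the scene. Friction and masses are not known exactly. Their poses are not given: they have to be found in the camera images.
- scale: counting scale, 200 x 150 mm, white and grey, fixed to the bench. Origin: centre of its footprint, on the bench. Its x axis runs from the console (front, -x end, display, three keys and service hole on a flat top 50 mm high) to the round pan (rear, +x end), y to its left, z up. The pan stands 16 mm higher than the console, its edge 41 mm behind the hole.
- pan_center (a point): centre of the top face of the empty pan (a flat steel disc of 108 mm diameter, top 66 mm above the bench), 35 mm along +x and 0 along y of the scale's origin. An engraved dark ring of 63 mm inside diameter surrounds it. The point stays put when the pan sinks.
- scale_pan (a joint): how far the sprung pan has sunk, in m: 0 empty, 0.0041 under the large weight, 0.012 at its stop. Spring 1.2 N per mm, moves straight down.
- service_hole (a point): centre of the mouth of the service hole, in the flat console top 50 mm above the bench, 68 mm along -x and 48 mm along -y of the scale's origin. Round hole of 11 mm diameter, vertical, with a thin steel eyelet of 16.6 mm outside diameter; the red button (8.4 mm across) fills its lower part, its top 13 mm below the mouth.
- cal_button (a joint): how far the calibration button is pressed, in m: 0 released, 0.006 fully down (its stop). It moves straight down; it starts to move at 1.5 N, takes 4.5 N to the stop, and springs back when released.
- weight_block: wooden block, 58 x 120 x 20 mm, fixed, with two round pockets 10 mm deep for the weights, along its y axis. Origin: centre of its underside. Large pocket (42 mm) at y = -26 mm, small pocket (32 mm) at y = +34 mm.
- weight_large_center (a point): centre, half-way up, of the large brass check weight: upright cylinder of 38 mm diameter, 52 mm high, with a knob of 20 mm on top; 70 mm high in all, 500 g. The point is 35 mm above its underside, on its axis. At the start it stands in its pocket, underside 10 mm above the bench. Grasp it across the 38 mm body.
- weight_large: the same large weight; origin at the centre of its underside, z along its axis (up).
- weight_small: small brass check weight, 28 mm diameter, 52 mm high, 200 g, in the other pocket: leave it. Origin: centre of its underside.
- driver_stand: low rack for hand tools, 56 x 112 mm, fixed, top plate 92 mm above the bench. Origin: centre of its underside. The precision screwdriver hangs blade down in the hole at y = -24 mm (its x = 0); the tip of a pair of black tweezers sticks up 28 mm above the plate at y = +36 mm and belongs to the stand.
- driver_handle (a point): middle of the yellow handle of the precision screwdriver, on its axis: grasp it here, across its 17 mm. The handle is 104 mm long; its lower end rests on the stand's top plate, so this point starts 52 mm above the plate. The y axis runs along the screwdriver from blade to handle (up at the start); the x axis is level, along the stand's x.
- driver_tip (a point): tip of the screwdriver's blade, 138 mm from the middle of the handle along its axis (below it); the blade is a round rod of 2.8 mm diameter, 86 mm long.
- driver: the same screwdriver, as a whole, 198 mm long, about 25 g, upright with its blade down. Its handle touches like a square bar of 17 mm with its flats parallel to the stand's edges. It must be drawn straight up by 90 mm to leave the stand.
- keypad_phone: grey keypad phone, 108 x 46 x 16 mm, lying loose on the bench: leave it.
- dish: round grey-blue dish, 84 mm diameter, 16 mm high, loose on the bench: leave it.
Not all that is in view belongs to the job. Leave any black look-alike of the driver alone.

How it is judged (in metres and radians):
On the way, in this order (a step that is already met when the one before it is completed fails the run):
1. the large weight stands on the pan inside the ring, let go (horizontal distance between weight_large_center and pan_center below 0.0125 m and angle between weight_large's own z axis and vertical below 0.08 rad and contact force between weight_large and scale_pan above 3.5 N and value of joint scale_pan between 0.003 and 0.0052 m and contact force between each of the arm, the fingers and weight_large below 0.2 N), for 0.3 s.
2. the button is held down with the screwdriver through the service hole, the weight still on the pan (all of step 1 and value of joint cal_button above 0.004 m and contact force between driver and cal_button above 1.5 N and contact force between the fingers and driver above 2 N and horizontal distance between driver_tip and service_hole below 0.007 m and z of driver_tip in the frame of scale below 0.038 m), for 0.3 s.
At the end, for the whole second after the job is handed in: Fingers grip the screwdriver (over 2 N); its tip, within 7 mm of the hole axis and 12 mm below the mouth, holds the button at least 4 mm down with over 1.5 N; the large weight stands upright (0.08 rad) on the pan within 12.5 mm of its centre, untouched, the pan 3.0 to 5.2 mm down (all of step 2); the arm keeps its last pose, push and grip.
It fails at once if the pan is driven down onto its stop (weight dropped or forced down) (value of joint scale_pan above 0.0116 m).
It fails at once if the button is forced with over 40 N (contact force between driver and cal_button above 40 N).
It fails at once if the small weight is disturbed (distance of weight_small from where it was at the start of the episode above 0.015 m or angle between weight_small's own z axis and vertical above 0.3 rad).
It fails at once if the phone is moved (distance of keypad_phone from where it was at the start of the episode above 0.02 m).
It fails at once if the dish is moved (distance of dish from where it was at the start of the episode above 0.02 m).
It also fails if it takes over 56 s, if anything falls off the work surface, if the arm or the gripper's body presses on something with over 40 N, if the wrist force passes 120 N, or if a joint passes its speed limit or range.

## Working session

There is one attempt and no reset: what is moved stays moved. The work goes in short steps, Python scripts to look and compute and a tool call to move; the robot and the scene stay as the last step left them, time stands still between calls to the robot, and variables do not carry over. Pictures are saved under pics/ and viewed, and the job is handed in when it is done.

Besides the shell and the picture viewer there is one more tool, called in YAML: its name, and indented under it one key for each argument. servo_tool: Moves the arm, as the interface text tells. Its arguments: {"type":"object","properties":{"deltas":{"type":"string"},"jaw":{"type":"number"},"squeeze":{"type":"number"}},"required":["deltas"]}

```bash
mkdir -p pics; ls; python3 - <<'E'
from cell import state, imaging, order, models
import cv2
s=state();print(s)
for n in("scene","top"):
    c=imaging.capture(n);print(n,c["camera_matrix"],c["k1"],c["world_to_cam"],c["shot"])
    cv2.imwrite(f"pics/{n}0.png",c["frame"][:,:,::-1])
    for t in["pan_center","service_hole","weight_large_center","weight_large","weight_small","weight_block","driver_handle","driver_tip","driver_stand","scale","keypad_phone","dish"]:
        print(t,[(x["location"],round(x["p"],2)) for x in models.pinpoint(c,t)][:3])
E
```

```text
pics
{'time_s': 0.0, 'qpos': array([ 1.12478288,  0.53714882, -0.00444159,  1.5388908 ,  0.00263435,
        1.06729037, -0.07119647]), 'qd': array([ 0.00022472,  0.00074371,  0.00086456,  0.00039228, -0.00018691,
        0.00080822,  0.00035629]), 'effort': array([-1.53876722e-04, -5.83414078e+01,  1.04841571e+00, -2.59101534e+01,
        1.23145507e-02,  9.57379583e-03,  1.79155762e-05]), 'position': array([ 240.72425989, -603.09515886,  230.41742253]), 'ee_rot': array([-1.48082745,  1.56906445,  2.04067331]), 'wrist_force': array([-0.68646626, -1.35115608,  0.52221194]), 'wrist_torque': array([-0.07749779,  0.00681819, -0.0272305 ]), 'opening': 1.0012979650329514}
scene [[451.47132821   0.         320.48079631]
 [  0.         451.47132821 204.62583067]
 [  0.           0.           1.        ]] -0.12076613924414568 [[ 6.04819948e-01 -7.96005613e-01  2.38305358e-02 -4.68315346e+02]
 [-4.37502202e-01 -3.57128640e-01 -8.25258116e-01  2.29193044e+02]
 [ 6.65420659e-01  4.88706659e-01 -5.64252734e-01  7.92901752e+02]
 [ 0.00000000e+00  0.00000000e+00  0.00000000e+00  1.00000000e+00]] 1
[... 1054 characters left out ...]
.06889369e+03]
 [ 0.00000000e+00  0.00000000e+00  0.00000000e+00  1.00000000e+00]] 2
pan_center [([552.1, -376.8, 66.0], 0.94)]
service_hole [([467.0, -292.2, 49.7], 0.62)]
weight_large_center [([407.3, -166.6, 49.1], 0.66)]
weight_large [([410.2, -167.1, 12.3], 0.79)]
weight_small [([536.7, -338.7, 5.4], 0.51), ([410.0, -107.9, 9.8], 0.49)]
weight_block [([410.0, -145.1, -1.0], 0.95)]
driver_handle [([413.6, -227.6, 23.5], 0.85), ([606.4, -149.9, 143.7], 0.59)]
driver_tip [([521.2, -146.3, 51.4], 0.81)]
driver_stand [([610.3, -125.1, -1.8], 0.84)]
scale [([406.8, -166.2, 49.4], 0.74), ([537.1, -340.4, 1.5], 0.7)]
keypad_phone [([402.7, 38.5, 3.0], 0.77)]
dish [([353.6, -432.7, -0.2], 0.96)]
```

View pics/scene0.png

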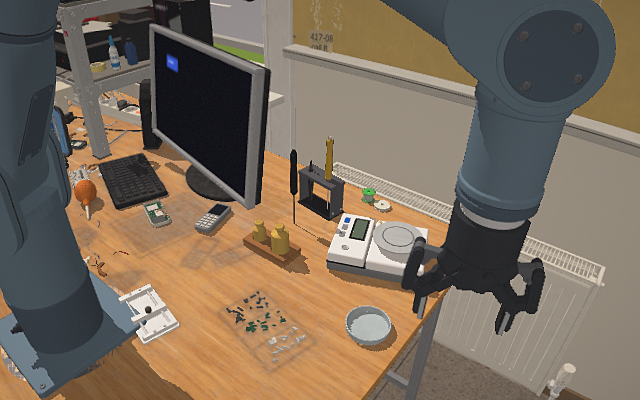

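View pics/top0.png

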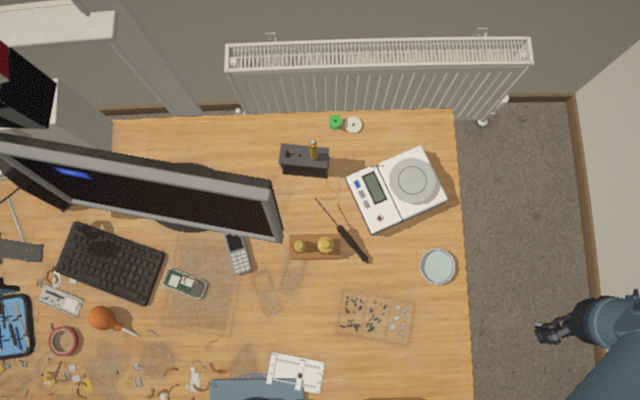

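```bash
cat > h.py <<'E'
import numpy as np, cv2
from scipy.spatial.transform import Rotation as Rn
def proj(c,P):
    P=np.atleast_2d(np.array(P,float));W=c["world_to_cam"]
    q=P@W[:3,:3].T+W[:3,3];s=q[:,:2]/q[:,2:];s=s*(1+c["k1"]*(s**2).sum(1))[:,None]
    K=c["camera_matrix"];return s@np.diag([K[0,0],K[1,1]])+K[:2,2]
def ray(c,uv):
    K=c["camera_matrix"];d=(np.array(uv,float)-K[:2,2])/[K[0,0],K[1,1]];s=d.copy()
    for _ in range(30): s=d/(1+c["k1"]*(s@s))
    W=c["world_to_cam"];R=W[:3,:3];return -R.T@W[:3,3],R.T@np.array([s[0],s[1],1])
def atz(c,uv,z):
    o,d=ray(c,uv);return o+d*(z-o[2])/d[2]
def tri(c1,u1,c2,u2):
    A=[];b=[]
    for c,u in((c1,u1),(c2,u2)):
        o,d=ray(c,u);d/=np.linalg.norm(d);M=np.eye(3)-np.outer(d,d);A.append(M);b.append(M@o)
    return np.linalg.lstsq(np.vstack(A),np.hstack(b),rcond=None)[0]
def R(s): return Rn.from_euler('xyz',s["ee_rot"]).as_matrix()
def crop(c,x0,y0,x1,y1,f,name,pts=None):
    im=cv2.resize(c["frame"][y0:y1,x0:x1,::-1],None,fx=f,fy=f,interpolation=cv2.INTER_CUBIC)
    for p in ([] if pts is None else pts):
        cv2.circle(im,tuple(int(v) for v in ((p[0]-x0+.5)*f,(p[1]-y0+.5)*f)),2,(255,0,255),-1)
    cv2.imwrite("pics/"+name,im)
E
python3 - <<'E'
from cell import state, imaging
from h import *
import pickle
s=state();print(R(s).round(4))
a=imaging.capture("scene");b=imaging.capture("top")
pickle.dump((a,b),open("c0.pkl","wb"))
# overlay of scale model guess
yaw=-1.19;o=np.array([537,-338,0]);Rz=Rn.from_euler('z',yaw).as_matrix()
th=np.linspace(0,2*np.pi,24)
circ=lambda x,y,z,r:np.c_[x+r*np.cos(th),y+r*np.sin(th),0*th+z]
P=np.vstack([circ(-68,-48,50,8.3),circ(35,0,66,54),circ(35,0,66,31.5)])@Rz.T+o
crop(a,320,200,440,290,6.5,"sa.png",proj(a,P));crop(b,340,140,450,240,6,"sb.png",proj(b,P))
crop(a,230,120,350,280,3.7,"sc.png");crop(b,260,130,380,270,4.2,"sd.png")
E
```

```text
[[-0.      0.3708 -0.9287]
 [ 0.     -0.9287 -0.3708]
 [-1.     -0.      0.    ]]
```

View pics/sa.png

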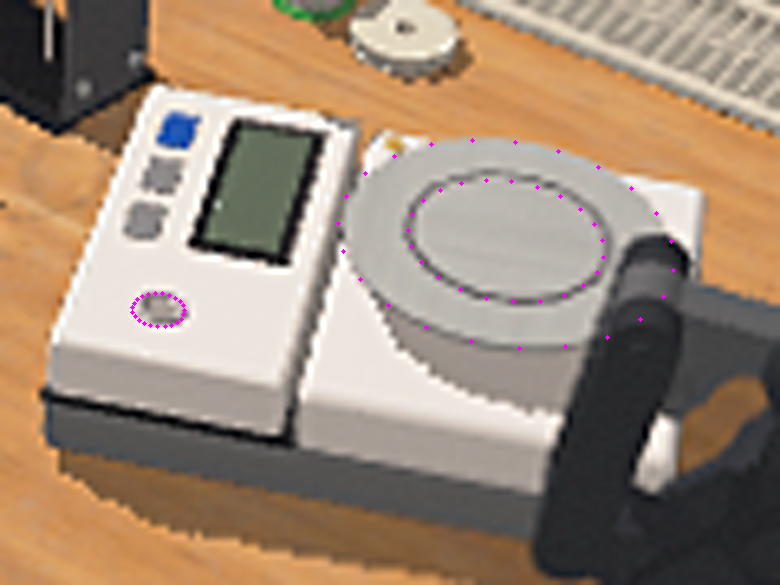

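View pics/sb.png

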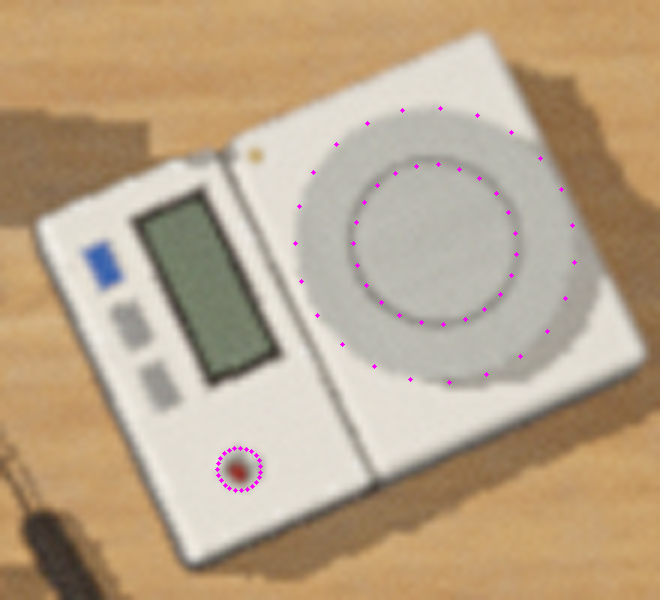

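View pics/sc.png

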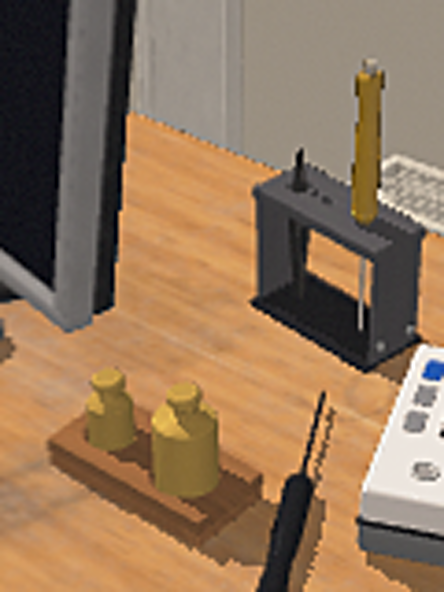

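View pics/sd.png

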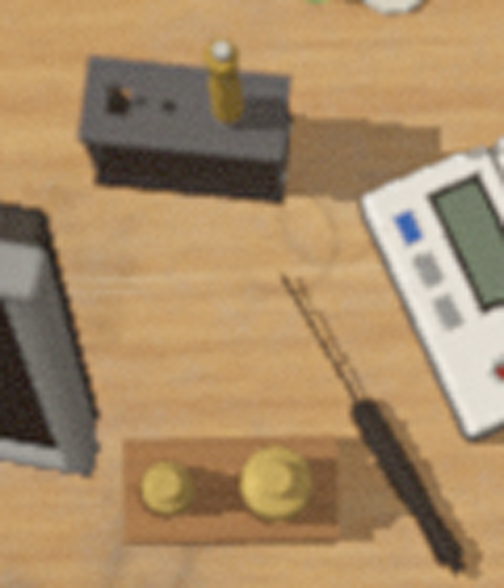

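```bash
python3 - <<'E'
from h import *
import pickle
a,b=pickle.load(open("c0.pkl","rb"))
pa=lambda x,y:(230+x/3.7-.5,120+y/3.7-.5)
pb=lambda x,y:(260+x/4.2-.5,130+y/4.2-.5)
print("cams",ray(a,(0,0))[0],ray(b,(0,0))[0])
for n,u,v,z in[("knobtop",(186,388),(274,477),80),("drvtop",(371,66),(222,47),200),("drvbase",(362,218),(229,116),92)]:
    print(n,tri(a,pa(*u),b,pb(*v)).round(1),atz(a,pa(*u),z).round(1),atz(b,pb(*v),z).round(1))
for n,v in[("mon",(97,470)),("mon2",(45,210))]:
  for u in[(262,68),(268,68),(250,205),(256,203)]:
    print(n,u,tri(a,u,b,pb(*v)).round(1))
# stand top corners
for v in[(90,57),(292,75),(287,160),(80,140)]: print("stand",atz(b,pb(*v),92).round(1))
for v in[(123,437),(338,455),(335,540),(122,545)]: print("block",atz(b,pb(*v),20).round(1))
th=np.linspace(0,2*np.pi,24)
cyl=lambda x,y,z,r:np.c_[x+r*np.cos(th),y+r*np.sin(th),0*th+z]
P=np.vstack([cyl(409,-167,80,10),cyl(409,-167,62,19),cyl(409,-167,20,19)])
D=np.array([[608,-148.5,z] for z in range(92,205,8)])
P=np.vstack([P,D])
crop(a,230,120,350,280,3.7,"sc1.png",proj(a,P));crop(b,260,130,380,270,4.2,"sd1.png",proj(b,P))
E
```

```text
cams [-144.09428236 -678.42660972  647.70060714] [ 311.16067352 -176.13178988 1144.65547703]
knobtop [ 410.2 -166.4   82.4] [ 413.4 -165.    80. ] [ 409.6 -165.6   80. ]
drvtop [ 608.3 -146.8  202.1] [ 611.5 -144.1  200. ] [ 609.2 -147.   200. ]
drvbase [ 603.2 -147.    96.7] [ 609.8 -142.8   92. ] [ 604.2 -146.6   92. ]
mon (262, 68) [ 398.8 -119.   404.4]
mon (268, 68) [ 402.1 -122.9  404.4]
mon (250, 205) [416.2 -73.8  87.9]
mon (256, 203) [420.6 -78.9  92.5]
mon2 (262, 68) [483.6 -76.5 376.8]
mon2 (268, 68) [488.  -80.3 375.8]
mon2 (250, 205) [539.6  -8.6   5. ]
mon2 (256, 203) [545.9 -13.1   7.2]
stand [639.9 -71.6  92. ]
stand [ 626.2 -181.3   92. ]
stand [ 578.8 -177.3   92. ]
stand [593.3 -65.8  92. ]
block [439.9 -81.   20. ]
block [ 426.5 -201.1   20. ]
block [ 379.2 -198.    20. ]
block [379.5 -79.5  20. ]
```

View pics/sc1.png

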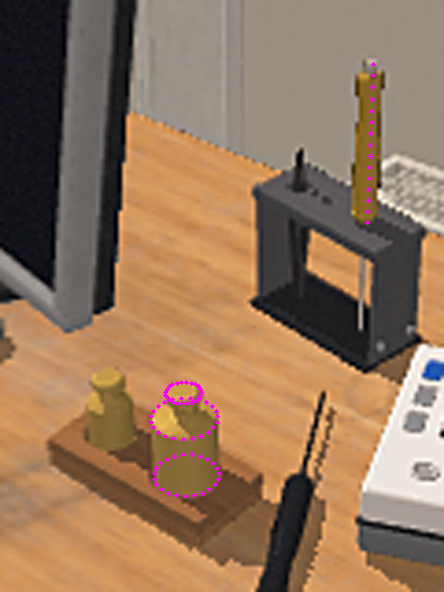

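View pics/sd1.png

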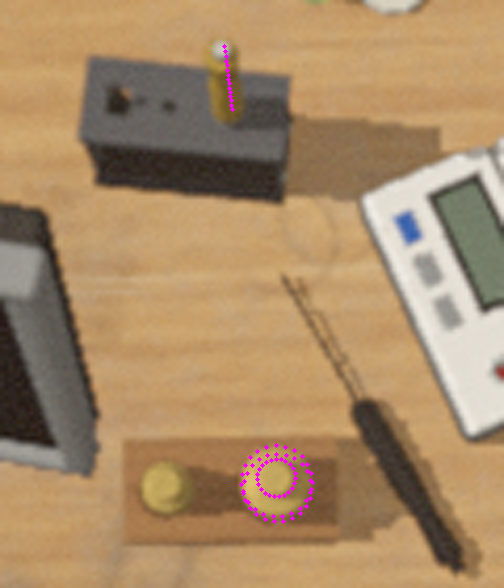

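```bash
cat >> h.py <<'E'
def go(t,ang=None,n=8):
    from cell import state
    s=state();M=R(s);d=M.T@(np.array(t,float)-s["position"])
    cur=np.degrees(np.arctan2(M[1,1],M[0,1]));r=0
    if ang is not None: r=-((ang-cur+90)%180-90)
    print("t",round(s["time_s"],2),"pos",s["position"].round(1),"jawang",round(cur,1),"F",s["wrist_force"].round(1),"op",round(s["opening"],3),"q7",s["qpos"].round(2))
    print("total",d.round(1),"roll",round(r,1))
    print("tilt",np.degrees(np.arccos(min(1,-M[2,0]))).round(2))
    print("rows","; ".join(" ".join(f"{v*i/n:.0f}" for v in (*d,r)) for i in range(1,n+1)))
E
python3 -c "
from h import *
go((409,-166,130),-3,16)"
```

```text
t 1.4 pos [ 241.  -603.7  231.3] jawang -68.2 F [-0.5  1.2 -0.2] op 1.005 q7 [ 1.12  0.54 -0.    1.54  0.    1.07 -0.07]
total [ 101.3 -344.2 -318.3] roll -65.2
tilt 0.0
rows 6 -22 -20 -4; 13 -43 -40 -8; 19 -65 -60 -12; 25 -86 -80 -16; 32 -108 -99 -20; 38 -129 -119 -24; 44 -151 -139 -29; 51 -172 -159 -33; 57 -194 -179 -37; 63 -215 -199 -41; 70 -237 -219 -45; 76 -258 -239 -49; 82 -280 -259 -53; 89 -301 -279 -57; 95 -323 -298 -61; 101 -344 -318 -65
```

servo_tool:
  deltas: "0 -21 -20 -4; 0 -43 -40 -8; 5 -65 -60 -12; 10 -86 -80 -16; 15 -108 -99 -20; 20 -129 -119 -24; 25 -151 -139 -29; 30 -172 -159 -33"
  jaw: 1
  squeeze: 40

```text
time_s: 2.2
position: [325.2, -383.9, 201.3]
ee_rot: [1.168, 1.57, -1.014]
wrist_force: [0.9, -0.6, 0.1]
opening: 1.0
```

```bash
python3 -c "
from h import *
go((409,-166,130),-3,8)"
```

```text
t 2.2 pos [ 325.2 -383.9  201.3] jawang -35.1 F [ 0.9 -0.6  0.1] op 1.0 q7 [ 0.95  0.34 -0.2   1.94  0.09  0.87  0.09]
total [  71.2  -56.6 -226.5] roll -32.1
tilt 0.02
rows 9 -7 -28 -4; 18 -14 -57 -8; 27 -21 -85 -12; 36 -28 -113 -16; 45 -35 -142 -20; 53 -42 -170 -24; 62 -49 -198 -28; 71 -57 -227 -32
```

servo_tool:
  deltas: "9 -7 -28 -4; 18 -14 -57 -8; 27 -21 -85 -12; 36 -28 -113 -16; 45 -35 -142 -20; 53 -42 -170 -24; 62 -49 -200 -28; 71 -57 -227 -32"

```text
time_s: 3.0
position: [409.8, -164.2, 130.2]
ee_rot: [1.198, 1.569, -0.423]
wrist_force: [1.2, 0.2, -0.2]
opening: 1.002
```

```bash
python3 - <<'E'
from h import *
from cell import imaging
go((409,-166,30),-3,8)
a=imaging.capture("scene");b=imaging.capture("top")
cv2.imwrite("pics/s2.png",a["frame"][:,:,::-1]);cv2.imwrite("pics/t2.png",b["frame"][:,:,::-1])
E
```

```text
t 3.0 pos [ 409.8 -164.2  130.2] jawang -2.9 F [ 1.2  0.2 -0.2] op 1.002 q7 [ 0.61  0.38 -0.39  2.13  0.23  0.67  0.01]
total [100.2  -0.8   1.8] roll 0.1
tilt 0.09
rows 13 -0 0 0; 25 -0 0 0; 38 -0 1 0; 50 -0 1 0; 63 -1 1 0; 75 -1 1 0; 88 -1 2 0; 100 -1 2 0
```

View pics/s2.png

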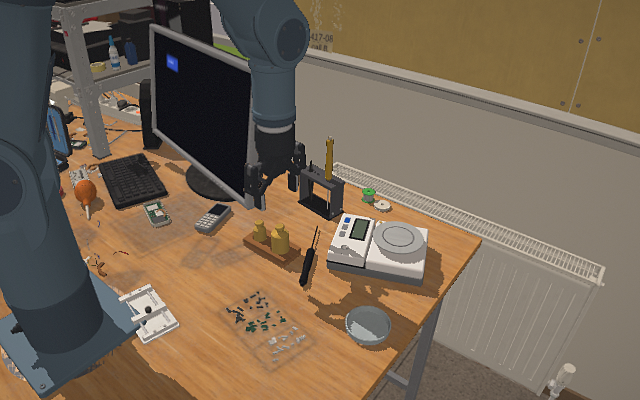

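View pics/t2.png

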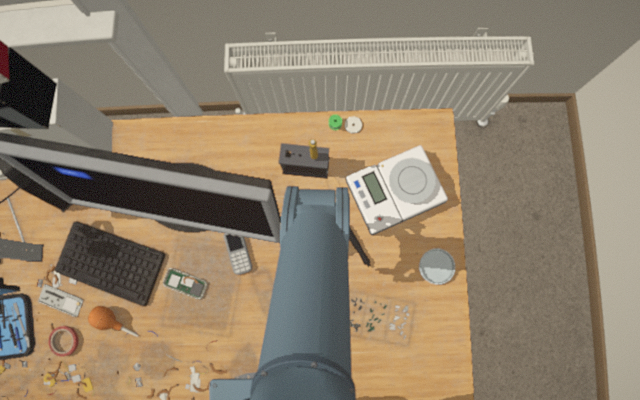

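servo_tool:
  deltas: "12 0 0 0; 26 -1 1 0; 40 -1 1 0; 54 -1 2 0; 68 -1 2 0; 80 -1 2 0; 90 -1 2 0; 100 -1 2 0"

```text
time_s: 3.9
position: [408.7, -163.7, 28.9]
ee_rot: [3.089, 1.569, 1.472]
wrist_force: [-0.8, -0.2, 0.4]
opening: 1.0
```

servo_tool:
  deltas: "0 0 0 0; 0 0 0 0; 0 0 0 0; 0 0 0 0; 0 0 0 0; 0 0 0 0; 0 0 0 0; 0 0 0 0"
  jaw: -1
  squeeze: 50

```text
time_s: 4.7
position: [409.4, -163.9, 29.6]
ee_rot: [2.158, 1.569, 0.541]
wrist_force: [-0.5, 0.8, 6.4]
opening: 0.433
```

```bash
python3 - <<'E'
from h import *
from cell import imaging
go((409,-166,150),None,8)
a=imaging.capture("scene")
crop(a,220,120,350,280,3.7,"s3.png")
E
```

```text
t 4.7 pos [ 409.4 -163.9   29.6] jawang -2.7 F [-0.5  0.8  6.4] op 0.433 q7 [ 0.52  0.57 -0.28  2.18  0.37  0.44 -0.11]
total [-1.204e+02 -1.000e-01  2.000e+00] roll 0
tilt 0.11
rows -15 -0 0 0; -30 -0 1 0; -45 -0 1 0; -60 -0 1 0; -75 -0 1 0; -90 -0 2 0; -105 -0 2 0; -120 -0 2 0
```

View pics/s3.png

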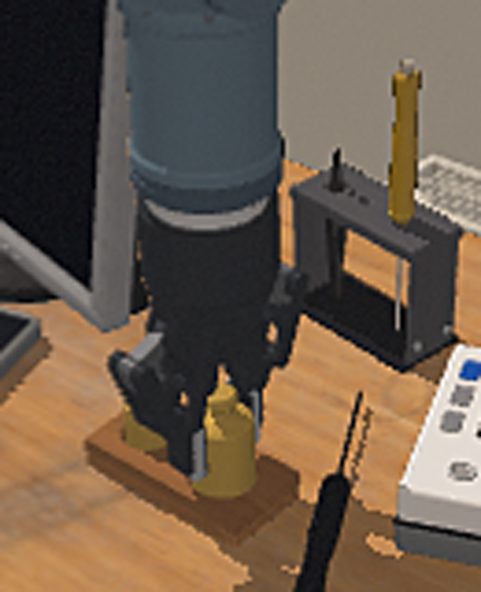

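servo_tool:
  deltas: "-5 0 0 0; -15 0 0 0; -30 0 0 0; -50 0 0 0; -70 0 0 0; -90 0 0 0; -110 0 0 0; -120 0 0 0"

```text
time_s: 5.55
position: [409.4, -164.2, 151.4]
ee_rot: [1.654, 1.568, 0.037]
wrist_force: [-0.2, 0.4, -5.8]
opening: 0.433
```

```bash
python3 - <<'E'
from h import *
from cell import imaging
go((551.5,-374.5,150),None,16)
a=imaging.capture("scene")
crop(a,220,120,350,280,3.7,"s4.png")
E
```

```text
t 5.55 pos [ 409.4 -164.2  151.4] jawang -2.7 F [-0.2  0.4 -5.8] op 0.433 q7 [ 0.64  0.34 -0.42  2.12  0.2   0.72  0.04]
total [  1.8 151.7 203.5] roll 0
tilt 0.19
rows 0 9 13 0; 0 19 25 0; 0 28 38 0; 0 38 51 0; 1 47 64 0; 1 57 76 0; 1 66 89 0; 1 76 102 0; 1 85 114 0; 1 95 127 0; 1 104 140 0; 1 114 153 0; 1 123 165 0; 2 133 178 0; 2 142 191 0; 2 152 203 0
```

View pics/s4.png

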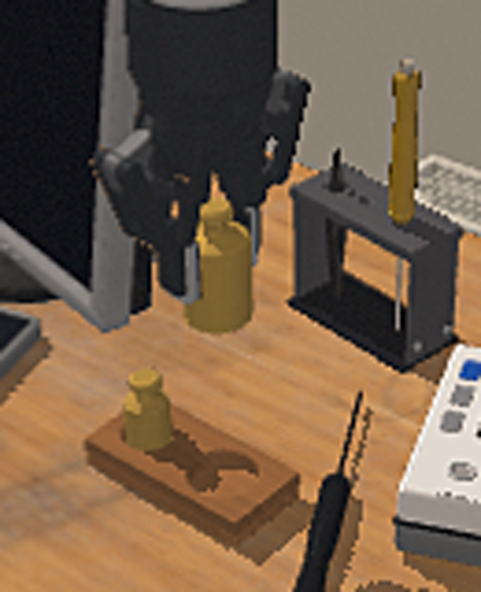

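servo_tool:
  deltas: "0 5 6 0; 0 14 19 0; 0 28 38 0; 0 42 57 0; 0 57 76 0; 1 72 96 0; 1 86 115 0; 1 100 134 0"

```text
time_s: 6.4
position: [503.3, -304.0, 149.8]
ee_rot: [1.857, 1.569, 0.239]
wrist_force: [0.9, 0.3, -4.7]
opening: 0.43
```

```bash
python3 - <<'E'
from h import *
go((551.5,-373,125),None,8)
E
```

```text
t 6.4 pos [ 503.3 -304.   149.8] jawang -2.7 F [ 0.9  0.3 -4.7] op 0.43 q7 [ 0.73  0.56 -0.35  1.76  0.24  0.87  0.22]
total [24.8 51.3 66.7] roll 0
tilt 0.12
rows 3 6 8 0; 6 13 17 0; 9 19 25 0; 12 26 33 0; 16 32 42 0; 19 39 50 0; 22 45 58 0; 25 51 67 0
```

servo_tool:
  deltas: "0 7 9 0; 4 14 19 0; 8 22 29 0; 12 30 39 0; 17 38 49 0; 21 45 58 0; 23 49 64 0; 25 51 67 0"

```text
time_s: 7.2
position: [551.1, -373.7, 124.2]
ee_rot: [2.09, 1.569, 0.472]
wrist_force: [0.5, 0.3, -4.8]
opening: 0.425
```

```bash
python3 - <<'E'
from h import *
from cell import imaging,models
go((551.5,-373,90),None,8)
a=imaging.capture("scene");b=imaging.capture("top")
for c in(a,b):
  for t in["weight_large","weight_large_center","pan_center"]:print(t,[(x["location"],round(x["p"],2)) for x in models.pinpoint(c,t)][:3])
crop(a,320,130,450,290,3.7,"s5.png")
yaw=-1.19;o=np.array([537,-338,0]);Rz=Rn.from_euler('z',yaw).as_matrix()
th=np.linspace(0,2*np.pi,24)
p=Rz@[35,0,66]+o;print(p)
E
```

```text
t 7.2 pos [ 551.1 -373.7  124.2] jawang -2.7 F [ 0.5  0.3 -4.8] op 0.425 q7 [ 0.74  0.7  -0.32  1.56  0.26  0.92  0.29]
total [34.3  0.3 -0.7] roll 0
tilt 0.09
rows 4 0 -0 0; 9 0 -0 0; 13 0 -0 0; 17 0 -0 0; 21 0 -0 0; 26 0 -1 0; 30 0 -1 0; 34 0 -1 0
weight_large [([551.9, -378.6, 103.5], 0.8)]
weight_large_center [([547.7, -375.7, 142.5], 0.79)]
pan_center [([548.9, -370.5, 72.2], 0.73)]
weight_large [([551.0, -374.4, 65.4], 0.64), ([551.2, -381.1, 105.2], 0.62)]
weight_large_center [([548.0, -377.4, 146.9], 0.46)]
pan_center [([550.5, -375.1, 69.5], 0.59)]
[ 550.00809553 -370.49291385   66.        ]
```

View pics/s5.png

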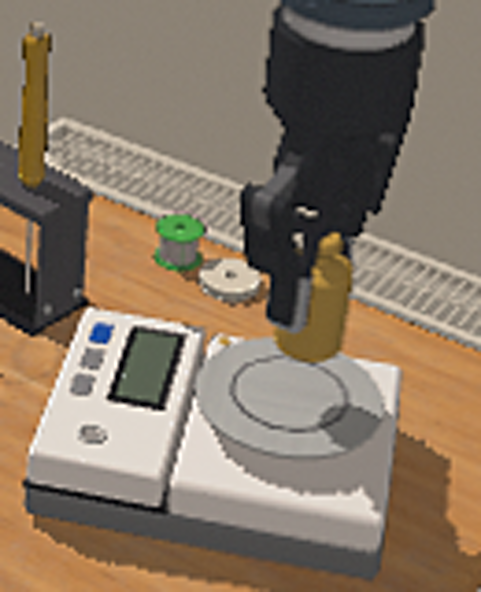

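```bash
python3 - <<'E'
from h import *
import pickle
a,b=pickle.load(open("c0.pkl","rb"))
P=[(551,-375,105),(551,-375,175)]
pa=lambda q:((q-[320,130])+.5)*3.7
q=pa(proj(a,P));print(q,np.degrees(np.arctan2(q[1,0]-q[0,0],q[0,1]-q[1,1])))
q=pa(proj(a,[(551,-385,175),(541,-375,175)]));print(q)
E
```

```text
[[304.65857913 342.18327033]
 [321.25847153 235.57856014]] 8.85070249505854
[[338.05151391 242.16329729]
 [312.22201052 243.59924982]]
```

servo_tool:
  deltas: "4 0 -1 0; 8 0 -2 0; 13 0 -4 0; 18 0 -5 0; 23 0 -5 0; 27 0 -5 0; 30 0 -5 0; 32 0 -5 0"

```text
time_s: 8.4
position: [551.3, -368.0, 92.7]
ee_rot: [1.913, 1.569, 0.296]
wrist_force: [0.3, 0.3, -5.0]
opening: 0.431
```

servo_tool:
  deltas: "1 0 0 0; 2 0 0 0; 3 0 0 0; 4 0 0 0; 5 0 0 0; 6 0 0 0; 6 0 0 0; 6 0 0 0"

```text
time_s: 9.2
position: [551.3, -368.0, 86.7]
ee_rot: [1.9, 1.569, 0.283]
wrist_force: [0.4, -1.3, -4.4]
opening: 0.427
```

```bash
python3 - <<'E'
from h import *
from cell import imaging,models
a=imaging.capture("scene")
go((551.5,-368,81.5),None,8)
for c in(a,):
  for t in["weight_large","weight_large_center","pan_center"]:print(t,[(x["location"],round(x["p"],2)) for x in models.pinpoint(c,t)][:3])
crop(a,320,130,450,290,3.7,"s6.png")
E
```

```text
t 9.25 pos [ 551.4 -368.    86.8] jawang -2.7 F [-0.2 -0.1 -4.7] op 0.428 q7 [ 0.73  0.75 -0.31  1.58  0.28  0.86  0.27]
total [ 5.3  0.1 -0. ] roll 0
tilt 0.12
rows 1 0 -0 0; 1 0 -0 0; 2 0 -0 0; 3 0 -0 0; 3 0 -0 0; 4 0 -0 0; 5 0 -0 0; 5 0 -0 0
weight_large [([548.1, -374.3, 70.4], 0.75), ([608.9, -139.8, 100.3], 0.71)]
weight_large_center [([547.2, -368.6, 104.9], 0.66)]
pan_center [([548.9, -371.9, 69.0], 0.84)]
```

View pics/s6.png

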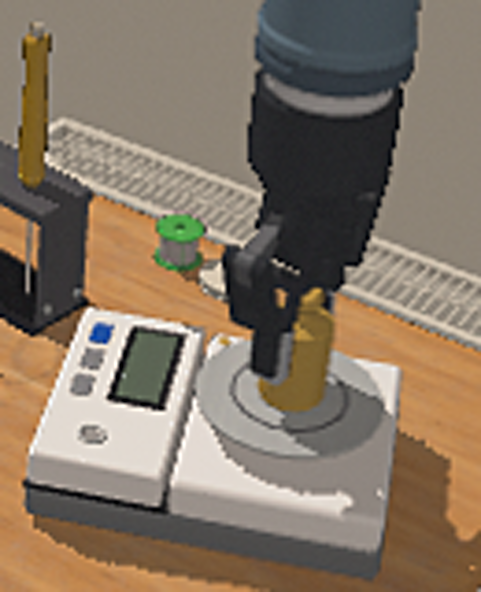

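servo_tool:
  deltas: "1 0 0 0; 2 0 0 0; 3 0 0 0; 4 0 0 0; 5 0 0 0; 5 0 0 0; 5 0 0 0"

```text
time_s: 10.1
position: [551.5, -368.1, 82.0]
ee_rot: [1.765, 1.569, 0.147]
wrist_force: [-0.7, 0.1, -1.6]
opening: 0.428
```

servo_tool:
  deltas: "0.5 0 0 0; 1 0 0 0; 1.3 0 0 0; 1.3 0 0 0"

```text
time_s: 10.5
position: [551.5, -368.2, 80.8]
ee_rot: [1.734, 1.569, 0.116]
wrist_force: [-1.6, 0.4, 0.9]
opening: 0.43
```

servo_tool:
  deltas: "0 0 0 0; 0 0 0 0; 0 0 0 0; 0 0 0 0; 0 0 0 0; 0 0 0 0"
  jaw: 0.5

```text
time_s: 11.1
position: [551.6, -368.2, 80.8]
ee_rot: [1.718, 1.568, 0.1]
wrist_force: [0.0, -0.8, 0.1]
opening: 0.746
```

```bash
python3 - <<'E'
from h import *
from cell import imaging,models
a=imaging.capture("scene")
go((551.5,-368,231.5),None,8)
for c in(a,):
  for t in["weight_large","weight_large_center","pan_center"]:print(t,[(x["location"],round(x["p"],2)) for x in models.pinpoint(c,t)][:3])
crop(a,320,130,450,290,3.7,"s7.png")
E
```

```text
t 11.15 pos [ 551.5 -368.2   80.8] jawang -2.7 F [-0.9 -0.1  0.2] op 0.753 q7 [ 0.73  0.76 -0.31  1.58  0.28  0.85  0.26]
total [-150.7    0.3   -0.2] roll 0
tilt 0.13
rows -19 0 -0 0; -38 0 -0 0; -57 0 -0 0; -75 0 -0 0; -94 0 -0 0; -113 0 -0 0; -132 0 -0 0; -151 0 -0 0
weight_large [([550.4, -374.3, 63.9], 0.72)]
weight_large_center [([549.0, -369.1, 100.7], 0.76)]
pan_center [([545.9, -372.3, 69.6], 0.63), ([608.6, -140.2, 102.3], 0.52)]
```

View pics/s7.png

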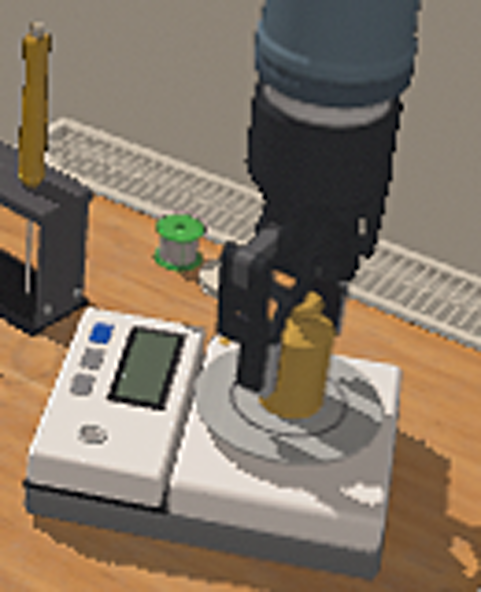

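servo_tool:
  deltas: "-6 0 0 0; -20 0 0 0; -40 0 0 0; -65 0 0 0; -90 0 0 0; -115 0 0 0; -138 0 0 0; -155 0 0 0"

```text
time_s: 12.1
position: [552.0, -368.5, 239.2]
ee_rot: [1.344, 1.565, -0.274]
wrist_force: [0.4, -0.2, -0.5]
opening: 0.752
```

```bash
python3 - <<'E'
from h import *
from cell import imaging,models
import pickle
a=imaging.capture("scene");b=imaging.capture("top");pickle.dump((a,b),open("c1.pkl","wb"))
go((606,-147,236),-5,12)
for c in(a,b):
  for t in["weight_large","weight_large_center","driver_handle","driver_stand"]:print(t,[(x["location"],round(x["p"],2)) for x in models.pinpoint(c,t)][:3])
crop(a,280,120,450,290,3.5,"s8.png");crop(b,230,100,400,270,3.5,"t8.png")
E
```

```text
t 12.2 pos [ 553. -369.  240.] jawang -2.7 F [ 0.8 -0.1 -0.2] op 0.75 q7 [ 0.76  0.58 -0.35  1.48  0.21  1.12  0.32]
total [   3.8   42.6 -224.3] roll 2.3
tilt 0.48
rows 0 4 -19 0; 1 7 -37 0; 1 11 -56 1; 1 14 -75 1; 2 18 -93 1; 2 21 -112 1; 2 25 -131 1; 3 28 -150 2; 3 32 -168 2; 3 35 -187 2; 3 39 -206 2; 4 43 -224 2
weight_large [([552.4, -375.1, 60.2], 0.73)]
weight_large_center [([548.5, -367.0, 98.5], 0.85)]
driver_handle [([606.0, -145.0, 148.6], 0.73), ([410.8, -241.9, 11.3], 0.53)]
driver_stand [([612.5, -121.7, 4.6], 0.59)]
weight_large [([608.4, -121.8, 3.2], 0.69), ([552.5, -373.6, 64.5], 0.52)]
weight_large_center [([547.3, -369.7, 102.8], 0.58)]
driver_handle [([413.0, -237.5, 12.8], 0.54), ([609.0, -149.7, 143.9], 0.5)]
driver_stand [([608.9, -124.3, -0.5], 0.65)]
```

View pics/s8.png

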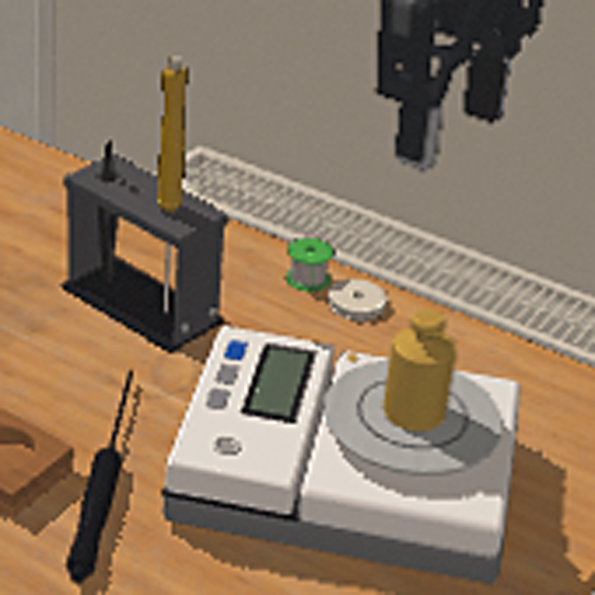

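View pics/t8.png

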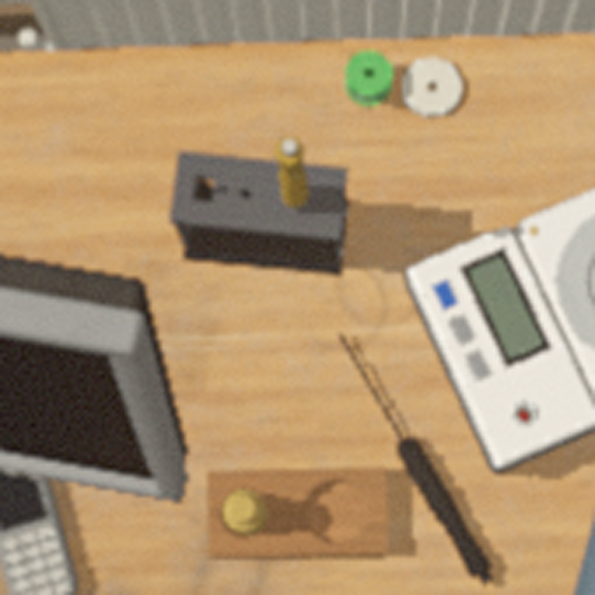

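```bash
python3 - <<'E'
from h import *
import pickle
a,b=pickle.load(open("c1.pkl","rb"))
for z in range(150,600,50): print(z,proj(a,(410,-164,z))[0].round(0),proj(b,(410,-164,z))[0].round(0))
# monitor candidates
A=(230+130/3.5,100+280/3.5) # top-right back?
for z in(340,360,380,400,420): print(z, atz(a,(263,68),z).round(), atz(a,(269,68),z).round(), "top px",[proj(b,atz(a,u,z))[0].round() for u in((263,68),(269,68))])
crop(a,230,50,300,220,4,"m1.png")
crop(b,200,150,300,250,6,"m2.png")
E
```

```text
150 [277. 197.] [324. 240.]
200 [277. 175.] [323. 237.]
250 [276. 152.] [323. 235.]
300 [275. 128.] [322. 231.]
350 [274. 102.] [322. 228.]
400 [273.  74.] [321. 224.]
450 [273.  45.] [320. 220.]
500 [272.  14.] [320. 214.]
550 [271. -19.] [319. 208.]
340 [563.   8. 340.] [571.  -2. 340.] top px [array([222., 145.]), array([228., 140.])]
360 [517. -37. 360.] [525. -46. 360.] top px [array([245., 167.]), array([250., 162.])]
380 [471. -81. 380.] [478. -90. 380.] top px [array([270., 190.]), array([275., 186.])]
400 [ 425. -126.  400.] [ 432. -134.  400.] top px [array([297., 215.]), array([302., 211.])]
420 [ 379. -170.  420.] [ 385. -178.  420.] top px [array([326., 243.]), array([331., 238.])]
```

View pics/m1.png

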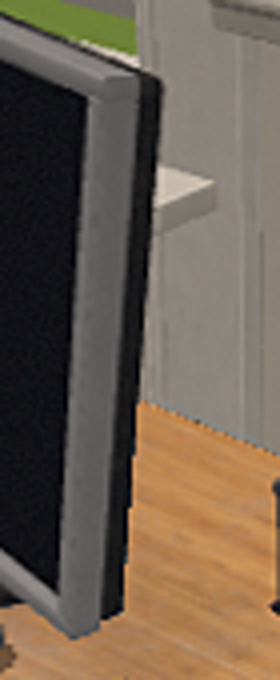

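View pics/m2.png

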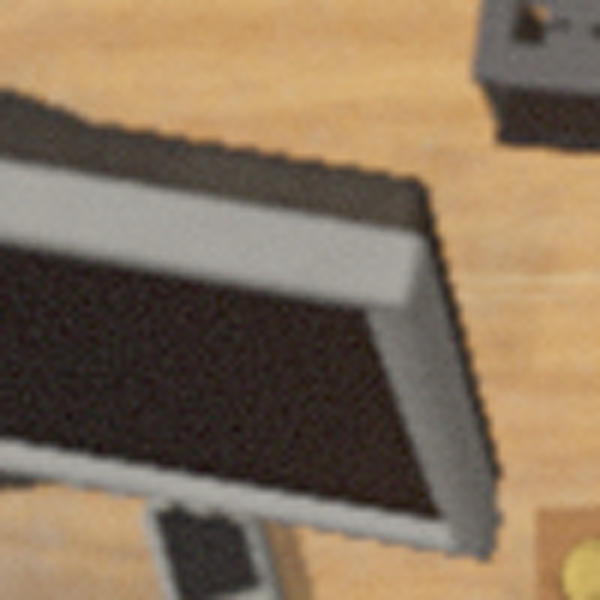

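```bash
python3 - <<'E'
from h import *
import pickle
a,b=pickle.load(open("c1.pkl","rb"))
for u,v in[((256,70),(268,200)),((263,68),(270,189)),((270,70),(271,181)),((250,208),(281,242))]: print(tri(a,u,b,v).round())
E
```

```text
[454. -78. 379.]
[472. -81. 380.]
[488. -83. 372.]
[417. -70.  78.]
```

servo_tool:
  deltas: "0 3 -10 0; 1 6 -30 1; 1 11 -55 1; 1 15 -80 2; 2 20 -105 2; 2 25 -130 3; 2 29 -155 4; 2 33 -176 5"

```text
time_s: 13.4
position: [592.3, -190.9, 233.0]
ee_rot: [2.869, 1.569, 1.166]
wrist_force: [-0.2, 0.7, 0.3]
opening: 0.747
```

```bash
python3 - <<'E'
from h import *
go((606,-147,236),-7.3,4)
E
```

```text
t 13.4 pos [ 592.3 -190.9  233. ] jawang -7.6 F [-0.2  0.7  0.3] op 0.747 q7 [ 0.51  0.52 -0.38  1.6   0.21  1.07 -0.06]
total [ -2.9   7.7 -45.3] roll -0.3
tilt 0.13
rows -1 2 -11 -0; -1 4 -23 -0; -2 6 -34 -0; -3 8 -45 -0
```

servo_tool:
  deltas: "-2 2 -11 0; -3 4 -23 0; -3 6 -34 0; -3 8 -42 0; -3 8 -45 0; -3 8 -45 0"

```text
time_s: 14.0
position: [606.2, -147.3, 236.0]
ee_rot: [2.955, 1.569, 1.251]
wrist_force: [0.8, -0.5, 0.4]
opening: 0.753
```

```bash
python3 - <<'E'
from h import *
from cell import imaging
go((606,-147,136),-7.3,8)
a=imaging.capture("scene");b=imaging.capture("top")
crop(a,230,30,400,230,2.9,"s9.png");cv2.imwrite("pics/t9.png",b["frame"][:,:,::-1])
E
```

```text
t 14.0 pos [ 606.2 -147.3  236. ] jawang -7.6 F [ 0.8 -0.5  0.4] op 0.753 q7 [ 0.44  0.52 -0.38  1.59  0.21  1.08 -0.13]
total [100.   -0.3  -0.1] roll -0.3
tilt 0.12
rows 13 -0 -0 -0; 25 -0 -0 -0; 38 -0 -0 -0; 50 -0 -0 -0; 63 -0 -0 -0; 75 -0 -0 -0; 88 -0 -0 -0; 100 -0 -0 -0
```

View pics/s9.png

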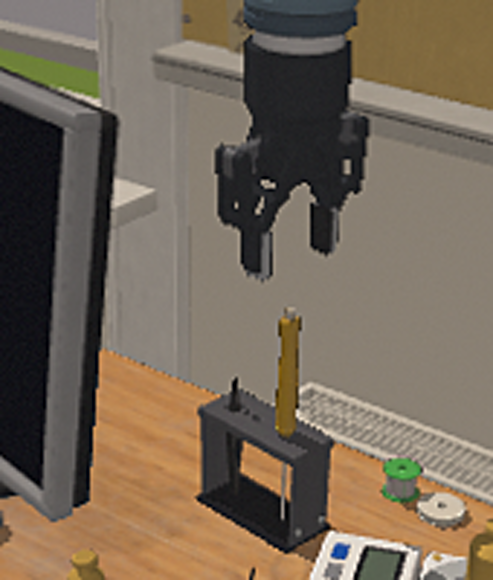

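View pics/t9.png

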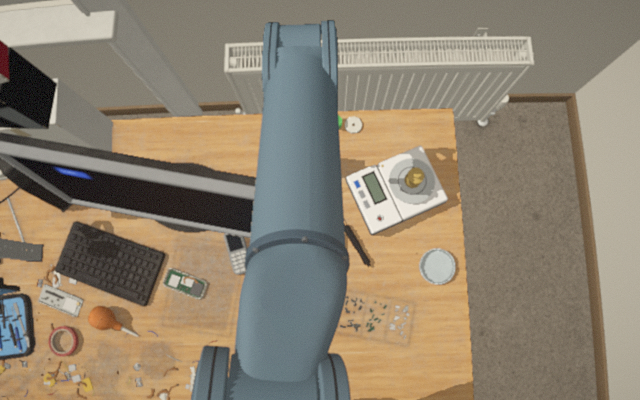

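servo_tool:
  deltas: "6 0 0 0; 14 0 0 0; 22 0 0 0; 30 0 0 0; 38 0 0 0; 46 0 0 0; 54 0 0 0; 60 0 0 0"

```text
time_s: 14.9
position: [605.8, -148.1, 175.1]
ee_rot: [-2.956, 1.569, 1.623]
wrist_force: [-0.0, -0.4, -0.9]
opening: 0.75
```

```bash
python3 - <<'E'
from h import *
from cell import imaging
go((606,-147,136),-7.3,8)
a=imaging.capture("scene")
crop(a,180,0,400,230,2.6,"s10.png")
E
```

```text
t 14.9 pos [ 605.8 -148.1  175.1] jawang -7.7 F [-0.  -0.4 -0.9] op 0.75 q7 [ 0.43  0.58 -0.37  1.64  0.24  0.96 -0.16]
total [39.1  0.1 -1. ] roll -0.4
tilt 0.1
rows 5 0 -0 -0; 10 0 -0 -0; 15 0 -0 -0; 20 0 -1 -0; 24 0 -1 -0; 29 0 -1 -0; 34 0 -1 -0; 39 0 -1 -0
```

View pics/s10.png

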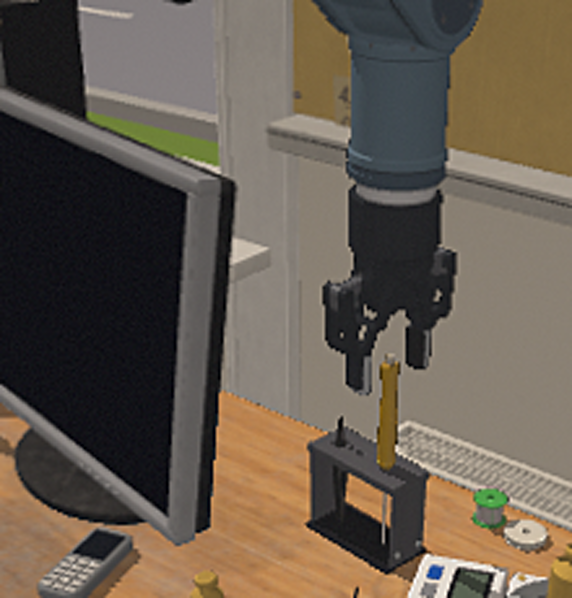

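Clear of the monitor; the driver is between the fingers.

servo_tool:
  deltas: "5 0 0 0; 11 0 -1 0; 17 0 -1 0; 23 0 -1 0; 29 0 -1 0; 34 0 -1 0; 38 0 -1 0; 39 0 -1 0"

```text
time_s: 15.75
position: [605.1, -146.9, 134.7]
ee_rot: [-2.24, 1.568, 2.338]
wrist_force: [0.9, 0.4, 0.1]
opening: 0.75
```

servo_tool:
  deltas: "0 0 0 0; 0 0 0 0; 0 0 0 0; 0 0 0 0; 0 0 0 0; 0 0 0 0; 0 0 0 0; 0 0 0 0"
  jaw: -1
  squeeze: 40

```text
time_s: 16.55
position: [605.2, -146.9, 134.9]
ee_rot: [-2.308, 1.568, 2.27]
wrist_force: [-0.1, 0.1, 1.3]
opening: 0.193
```

```bash
python3 - <<'E'
from h import *
from cell import imaging
go((606,-147,236),-7.3,8)
a=imaging.capture("scene")
crop(a,250,50,400,210,3.7,"s11.png")
E
```

```text
t 16.55 pos [ 605.2 -146.9  134.9] jawang -7.7 F [-0.1  0.1  1.3] op 0.193 q7 [ 0.42  0.63 -0.35  1.67  0.26  0.89 -0.18]
total [-101.1    0.6   -0.2] roll -0.4
tilt 0.15
rows -13 0 -0 -0; -25 0 -0 -0; -38 0 -0 -0; -51 0 -0 -0; -63 0 -0 -0; -76 0 -0 -0; -89 1 -0 -0; -101 1 -0 -0
```

View pics/s11.png

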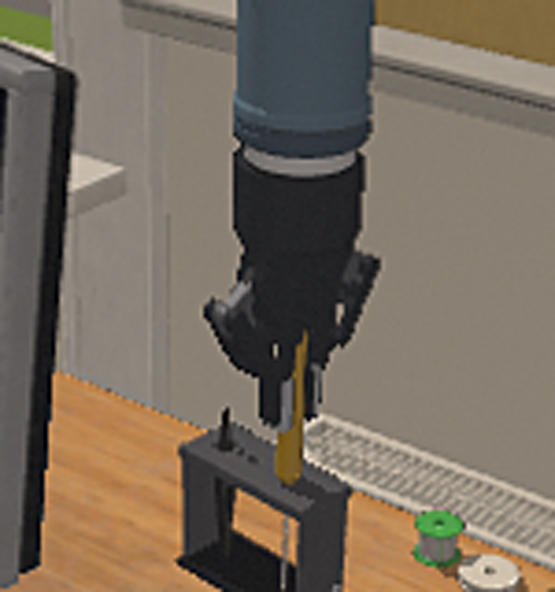

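servo_tool:
  deltas: "-6 0 0 0; -18 0 0 0; -32 0 0 0; -48 0 0 0; -64 0 0 0; -80 0 0 0; -96 0 0 0; -110 0 0 0"

```text
time_s: 17.4
position: [605.7, -147.2, 247.0]
ee_rot: [-2.789, 1.569, 1.79]
wrist_force: [0.1, -0.1, -0.6]
opening: 0.19
```

```bash
python3 - <<'E'
from h import *
from cell import imaging,models
go((467,-294,245),-7.3,12)
a=imaging.capture("scene");b=imaging.capture("top")
for c in(a,b):
  for t in["driver_handle","driver_tip"]:print(t,[(x["location"],round(x["p"],2)) for x in models.pinpoint(c,t)][:3])
crop(a,250,50,400,210,3.7,"s12.png")
E
```

```text
t 17.4 pos [ 605.7 -147.2  247. ] jawang -7.7 F [ 0.1 -0.1 -0.6] op 0.19 q7 [ 0.44  0.51 -0.39  1.58  0.21  1.1  -0.13]
total [   1.8 -117.9  164. ] roll -0.4
tilt 0.1
rows 0 -10 14 -0; 0 -20 27 -0; 0 -29 41 -0; 1 -39 55 -0; 1 -49 68 -0; 1 -59 82 -0; 1 -69 96 -0; 1 -79 109 -0; 1 -88 123 -0; 1 -98 137 -0; 2 -108 150 -0; 2 -118 164 -0
driver_handle [([410.1, -245.1, 8.2], 0.54), ([607.9, -149.7, 259.0], 0.53)]
driver_tip []
driver_handle [([415.5, -237.1, 10.1], 0.62)]
driver_tip []
```

View pics/s12.png

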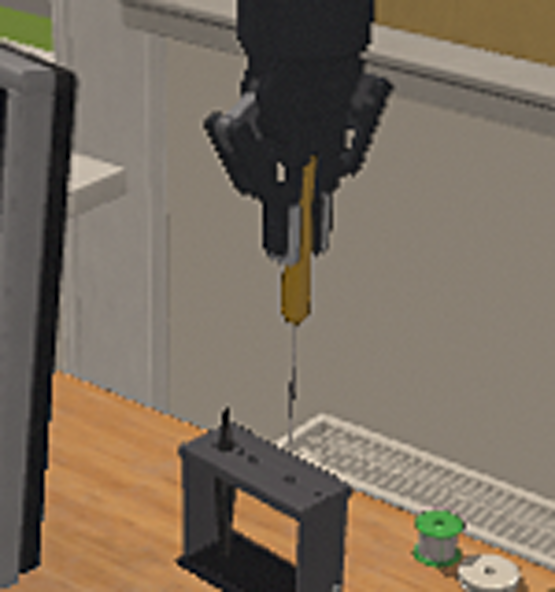

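servo_tool:
  deltas: "0 -4 6 0; 0 -13 18 0; 0 -24 33 0; 1 -36 50 0; 1 -48 67 0; 1 -60 83 0; 1 -70 97 0; 1 -78 108 0"

```text
time_s: 18.5
position: [510.8, -246.2, 243.0]
ee_rot: [-1.775, 1.566, 2.8]
wrist_force: [0.0, -0.4, -0.5]
opening: 0.195
```

```bash
python3 - <<'E'
from h import *
go((467,-294,215),-7.3,8)
E
```

```text
t 18.5 pos [ 510.8 -246.2  243. ] jawang -7.8 F [ 0.  -0.4 -0.5] op 0.195 q7 [ 0.65  0.41 -0.37  1.73  0.17  1.04  0.09]
total [ 28.1 -36.8  53.4] roll -0.5
tilt 0.26
rows 4 -5 7 -0; 7 -9 13 -0; 11 -14 20 -0; 14 -18 27 -0; 18 -23 33 -0; 21 -28 40 -0; 25 -32 47 -0; 28 -37 53 -1
```

servo_tool:
  deltas: "2 -5 7 0; 6 -10 14 0; 10 -16 23 0; 14 -22 32 0; 18 -28 41 0; 22 -33 48 0; 26 -36 52 0; 28 -37 53 0"

```text
time_s: 19.3
position: [466.2, -294.0, 214.6]
ee_rot: [-1.772, 1.566, 2.804]
wrist_force: [0.5, -0.3, -0.5]
opening: 0.194
```

```bash
python3 - <<'E'
from h import *
from cell import imaging,models
import pickle
go((467,-294,190),-7.3,8)
a=imaging.capture("scene");b=imaging.capture("top");pickle.dump((a,b),open("c2.pkl","wb"))
for c in(a,b):
  for t in["driver_handle","driver_tip","service_hole"]:print(t,[(x["location"],round(x["p"],2)) for x in models.pinpoint(c,t)][:3])
P=proj(a,[(467,-294,50),(467,-294,85),(467,-294,171)])
crop(a,290,110,400,290,3.3,"s13.png");crop(b,330,130,450,250,5,"t13.png")
crop(a,320,200,370,260,10,"s13b.png",P)
E
```

```text
t 19.3 pos [ 466.2 -294.   214.6] jawang -7.9 F [ 0.5 -0.3 -0.5] op 0.194 q7 [ 0.75  0.42 -0.35  1.8   0.17  0.96  0.2 ]
total [24.6  0.9 -0.1] roll -0.6
tilt 0.29
rows 3 0 -0 -0; 6 0 -0 -0; 9 0 -0 -0; 12 0 -0 -0; 15 1 -0 -0; 18 1 -0 -0; 22 1 -0 -0; 25 1 -0 -1
driver_handle [([464.5, -292.0, 228.9], 0.85), ([411.1, -241.6, 9.8], 0.77), ([545.4, -368.4, 97.8], 0.36)]
driver_tip []
service_hole [([469.9, -293.6, 52.9], 0.63)]
driver_handle [([414.3, -238.7, 9.5], 0.69)]
driver_tip [([534.3, -177.3, 7.0], 0.52)]
service_hole [([465.6, -291.3, 47.4], 0.8)]
```

View pics/s13.png

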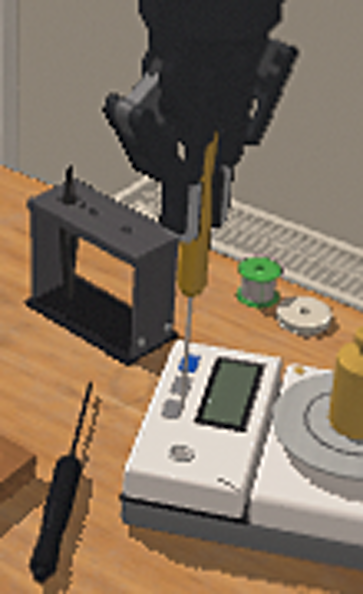

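View pics/t13.png

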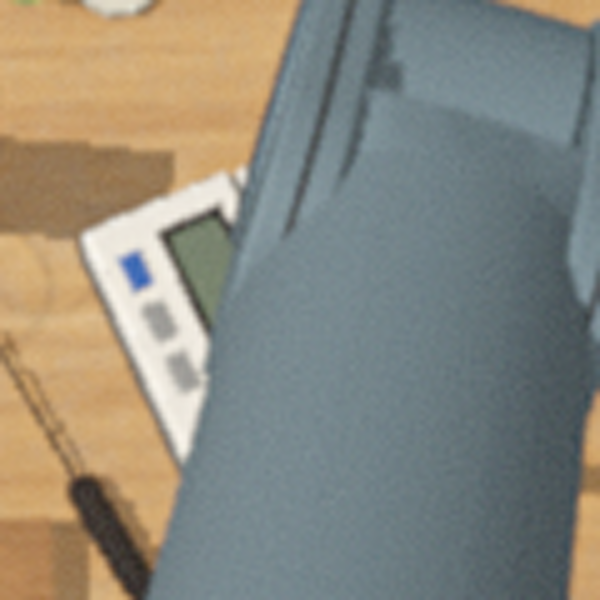

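View pics/s13b.png

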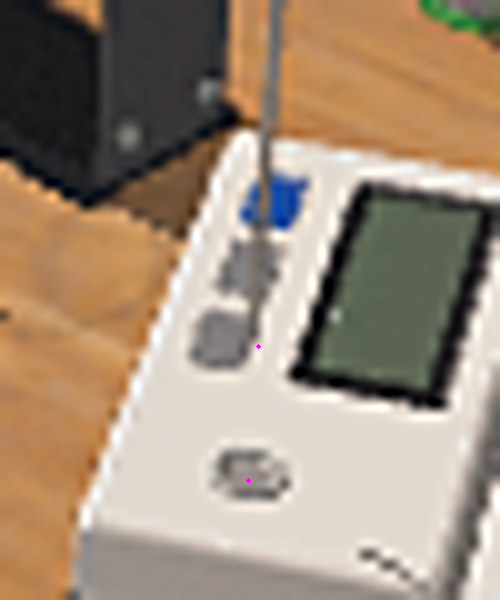

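```bash
python3 - <<'E'
from h import *
import pickle
a,b=pickle.load(open("c2.pkl","rb"))
print(proj(a,[(466.2,-294,z) for z in(85.6,110,140,171.6,275-130)]).round(1))
g=a["frame"].astype(int)
for r in range(198,238,3):
    print(r,g[r,340:354].sum(1)//3)
P=proj(a,[(466.2,-294,z) for z in range(86,172,6)])
crop(a,320,160,370,245,7,"s14.png",P)
E
```

```text
[[345.1 234.1]
 [345.8 224.5]
 [346.6 212.2]
 [347.6 198.7]
 [346.8 210.1]]
198 [ 52  50  47 114 143  55  64  76  80  69  64 119 147 141]
201 [ 54  49  44 153 139 135 136 104 127 139 138 138 137 135]
204 [ 53  48  68 148 134 136 140 107 123 146 145 142 139 132]
207 [ 48  30  68 147 142 144 136 113 140 140 140 142 143 144]
210 [ 75  51  40  88 149 144 121 110 135 134 140 144 145 142]
213 [ 14  48  76 166 247 187 109 101 132 112 117 124 129 129]
216 [ 77 112 242 221 222 215  89 196 233 225 222 220 218 219]
219 [110 246 218 223 179  91 104  89  88  86 183 226 219 223]
222 [232 218 219 227 179  83  91  97  72 180 225 219 224 241]
225 [218 223 209 119 128 111 107 132 183 221 218 224 243  18]
228 [220 168 109 124 133 112 122 181 226 219 225 243   9  21]
231 [155 126 135 161 160 101 232 221 218 225 244   7  32 168]
234 [123 127 128 126 101 188 225 219 225 180  10  24  96  94]
237 [221 223 224 222 221 219 218 221 176   0  10  20  34  43]
```

View pics/s14.png

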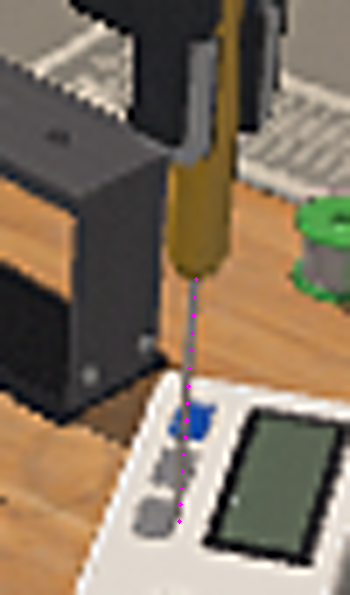

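```bash
python3 - <<'E'
from h import *
import pickle
a,b=pickle.load(open("c1.pkl","rb"))
print(atz(a,(344.7,247.0),50))
# rim in top: fit dark/grey eyelet blob
for n,c,(x0,y0,x1,y1) in(("a",a,(335,240,355,255)),("b",b,(368,208,392,228))):
    g=c["frame"][y0:y1,x0:x1].astype(int);m=(g.sum(2)<560).astype(np.uint8)
    k,l,st,ce=cv2.connectedComponentsWithStats(m)
    for s,e in zip(st[1:],ce[1:]):
        if s[4]>12: uv=e+[x0,y0]; print(n,s,uv,atz(c,uv,50).round(1))
crop(b,360,200,400,235,14,"hb.png");crop(a,330,235,360,260,14,"ha.png")
E
```

```text
[ 468.77106779 -293.62857667   50.        ]
a [ 6  5  8  5 34] [344.38235294 247.08823529] [ 468.1 -293.3   50. ]
b [ 9  7  7  6 25] [379.36 217.88] [ 466.9 -292.6   50. ]
b [17 17  7  3 13] [388.84615385 226.38461538] [ 446.5 -313.4   50. ]
```

View pics/hb.png

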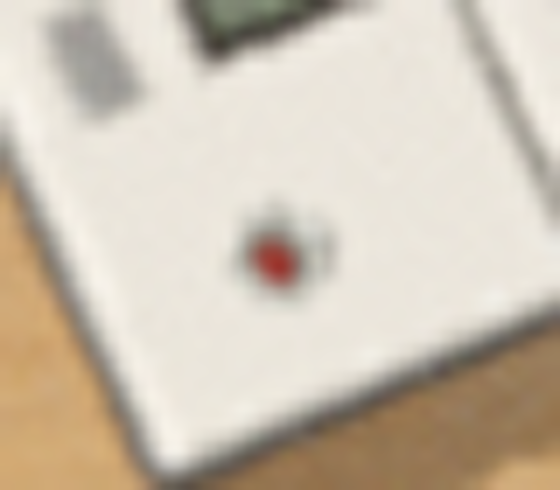

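View pics/ha.png

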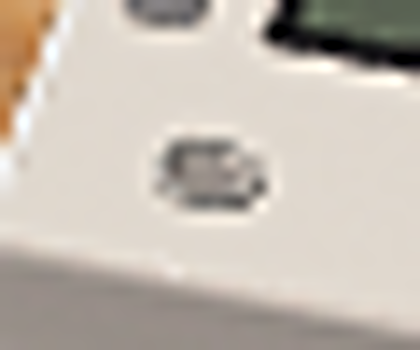

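```bash
python3 - <<'E'
from h import *
go((467.9,-293.5,184),-7.3,8)
E
```

```text
t 19.7 pos [ 467.2 -293.3  215.3] jawang -7.8 F [ 0.6  0.  -0. ] op 0.191 q7 [ 0.75  0.41 -0.35  1.8   0.17  0.96  0.2 ]
total [31.3  0.9  0.1] roll -0.5
tilt 0.23
rows 4 0 0 -0; 8 0 0 -0; 12 0 0 -0; 16 0 0 -0; 20 1 0 -0; 23 1 0 -0; 27 1 0 -0; 31 1 0 -0
```

servo_tool:
  deltas: "4 0.5 0 0; 9 0.8 0 0; 14 0.8 0 0; 19 0.8 0 0; 24 0.8 0 0; 28 0.8 0 0; 30 0.8 0 0; 31 0.8 0 0"

```text
time_s: 20.5
position: [467.8, -293.4, 184.1]
ee_rot: [-1.801, 1.567, 2.775]
wrist_force: [-1.4, 0.6, -1.3]
opening: 0.196
```

```bash
python3 - <<'E'
from h import *
from cell import imaging
go((467.9,-293.5,170),-7.3,8)
a=imaging.capture("scene")
crop(a,320,200,370,260,10,"s15.png",proj(a,[(467.9,-293.5,50)]))
go((467.9,-293.5,170),-7.3,8)
E
```

```text
t 20.5 pos [ 467.8 -293.4  184.1] jawang -7.8 F [-1.4  0.6 -1.3] op 0.196 q7 [ 0.74  0.45 -0.34  1.82  0.19  0.9   0.18]
total [14.   0.2  0.1] roll -0.5
tilt 0.24
rows 2 0 0 -0; 4 0 0 -0; 5 0 0 -0; 7 0 0 -0; 9 0 0 -0; 11 0 0 -0; 12 0 0 -0; 14 0 0 -0
t 20.55 pos [ 467.8 -293.4  184.1] jawang -7.8 F [ 0.8  0.  -1. ] op 0.19 q7 [ 0.74  0.45 -0.34  1.82  0.19  0.9   0.18]
total [14.1  0.2  0.2] roll -0.5
tilt 0.24
rows 2 0 0 -0; 4 0 0 -0; 5 0 0 -0; 7 0 0 -0; 9 0 0 -0; 11 0 0 -0; 12 0 0 -0; 14 0 0 -0
```

View pics/s15.png

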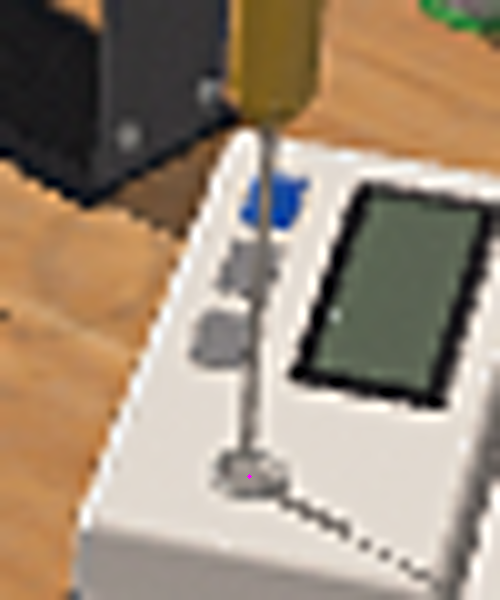

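servo_tool:
  deltas: "2 0 0 0; 4 0 0 0; 6 0 0 0; 8 0 0 0; 10 0 0 0; 12 0 0 0; 12 0 0 0"

```text
time_s: 21.25
position: [467.6, -293.3, 171.7]
ee_rot: [-1.824, 1.566, 2.752]
wrist_force: [0.2, -0.1, -0.3]
opening: 0.194
```

```bash
python3 - <<'E'
from h import *
from cell import imaging
a=imaging.capture("scene")
crop(a,310,190,370,260,8,"s16.png",proj(a,[(467.9,-293.5,50)]))
go((467.9,-293.5,160.5),-7.3,8)
E
```

```text
t 21.3 pos [ 467.7 -293.3  172. ] jawang -7.8 F [-0.1  0.4 -0.3] op 0.193 q7 [ 0.74  0.47 -0.34  1.83  0.2   0.87  0.17]
total [11.5  0.3  0.2] roll -0.5
tilt 0.26
rows 1 0 0 -0; 3 0 0 -0; 4 0 0 -0; 6 0 0 -0; 7 0 0 -0; 9 0 0 -0; 10 0 0 -0; 11 0 0 -0
```

View pics/s16.png

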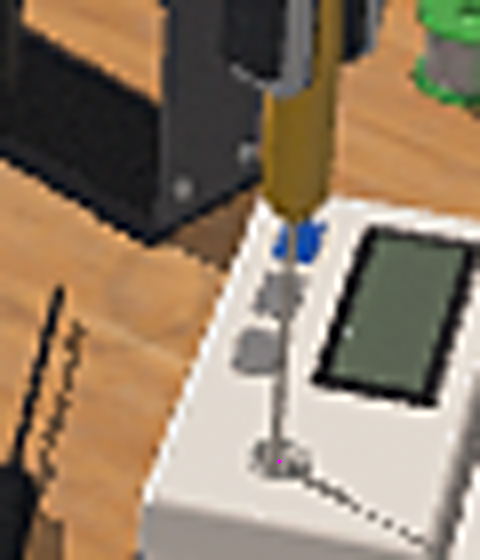

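In the hole, no force. Descend to the button (expected contact at TCP ≈166).

servo_tool:
  deltas: "1 0 0 0; 2 0 0 0; 3 0 0 0; 4 0 0 0; 5 0 0 0; 6 0 0 0; 7 0 0 0; 7 0 0 0"

```text
time_s: 22.1
position: [467.7, -293.3, 164.9]
ee_rot: [-1.809, 1.566, 2.767]
wrist_force: [-0.8, -1.0, 0.8]
opening: 0.187
```

servo_tool:
  deltas: "1 0 0 0; 2 0 0 0; 2 0 0 0; 2 0 0 0"

```text
time_s: 22.5
position: [467.7, -293.4, 163.0]
ee_rot: [-1.803, 1.566, 2.774]
wrist_force: [0.7, 0.4, 1.5]
opening: 0.192
```

servo_tool:
  deltas: "1 0 0 0; 2 0 0 0; 3 0 0 0; 3 0 0 0; 3 0 0 0"

```text
time_s: 23.0
position: [467.8, -293.4, 160.1]
ee_rot: [-1.792, 1.567, 2.785]
wrist_force: [-0.5, -0.3, 3.7]
opening: 0.192
```

servo_tool:
  deltas: "0.5 0 0 0; 1 0 0 0; 1 0 0 0; 1 0 0 0"

```text
time_s: 23.4
position: [467.8, -293.4, 159.1]
ee_rot: [-1.795, 1.567, 2.782]
wrist_force: [-0.7, 0.3, 3.9]
opening: 0.189
```

servo_tool:
  deltas: "0.4 0 0 0; 0.8 0 0 0; 1 0 0 0; 1 0 0 0"

```text
time_s: 23.8
position: [467.9, -293.5, 158.5]
ee_rot: [-1.754, 1.567, 2.822]
wrist_force: [-1.8, 0.8, 7.3]
opening: 0.195
```

```bash
python3 - <<'E'
from h import *
from cell import imaging,models,state
a=imaging.capture("scene")
crop(a,290,130,430,290,3.7,"s17.png")
for i in range(6):
    imaging.capture("scene");s=state();print(s["wrist_force"].round(2),s["position"].round(2),s["opening"])
for t in["weight_large","weight_large_center"]:print(t,[(x["location"],round(x["p"],2)) for x in models.pinpoint(imaging.capture("scene"),t)][:3])
E
```

```text
[-2.59  0.4   6.38] [ 467.93 -293.45  158.47] 0.18991383826684416
[-1.33  0.29  6.45] [ 467.97 -293.45  158.51] 0.19201130504558217
[-1.34  0.82  7.77] [ 467.95 -293.45  158.48] 0.19198677240090833
[-0.84  1.12  7.92] [ 467.93 -293.48  158.48] 0.19437676887369632
[-1.64  0.5   7.2 ] [ 467.96 -293.48  158.49] 0.19101156704491024
[-1.99  0.58  7.11] [ 467.95 -293.48  158.48] 0.19410378773920706
weight_large [([552.7, -376.2, 61.7], 0.72)]
weight_large_center [([546.0, -371.0, 100.3], 0.68), ([613.7, -123.3, -0.7], 0.18)]
```

View pics/s17.png

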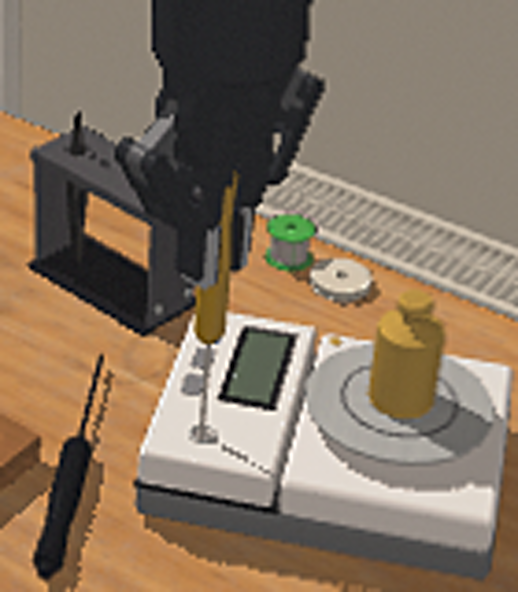

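```bash
python3 - <<'E'
from cell import order,state
print(order.finish_job());s=state();print(s["time_s"],s["wrist_force"],s["position"],s["opening"])
E
```

```text
the job is handed in; nothing more can be done
None
the job is handed in; nothing more can be done
```

I finished the calibration and handed the job in at about 24 s of the 56 s allowed. No verdict was reported.

- **Weight:** I set the large brass weight on the pan and released it. In the last picture it stands upright inside the engraved ring. The network places its base at about (553, -376) mm, against about (551, -372) mm for the pan centre. That is roughly 5 mm off, within the 12.5 mm limit. It had tilted slightly in the grip before I set it down.
- **Driver and button:** I drew the yellow screwdriver straight up out of its stand and lowered its blade through the service hole without side contact.
    - **Press:** the push rose to about 4 N, then jumped to a steady 7 N as the button reached its stop. Between first contact and the stop the arm travelled about 6 to 7 mm, which fits the button's 6 mm.
    - **Grip:** the fingers were closed on the handle at an opening of 0.19, about 16 mm, with a set grip of 40 N.

**What I could not check:** the top camera was blocked by the arm, so I checked the blade in the hole with the scene camera only. I had no direct reading of how far the pan or the button had moved, so the button's position is inferred from force and height. The network never reported the driver's tip reliably; I worked out its position from the known lengths and the outline in the picture. I did not re-measure the small weight, phone or dish at the end. No move caused an unexpected force, and the arm stayed clear of them throughout.

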